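# Crank the vial store open and fetch the tall vial

## Robot

A 6-joint arm with a two-finger parallel gripper is mounted at the origin on the work surface; the furniture and walls round the work are solid. World frame = base frame: x ahead of the robot, y to its left, z up, the work surface at z = 0. Lengths are in m, angles in rad, forces in N, time in s.
With the tool pointing down it reaches from about 0.275 to 1 m from the base axis. Payload 8.4 kg.
Tool frame: the origin (TCP) lies at the very end of the fingers, on their centre line; the grasp point (between the pads) lies arm.grip_point_offset behind it (arm.grip_point_offset is the distance from the TCP to the grasp point, in m); z points along the fingers, x is the direction in which the jaws open and shut, and the axes are right-handed (so a half turn about z gives the same grasp; the last joint's range is limited). The gripper opens to 85 mm and grips with 20 to 120 N. Pads are 22 mm wide; open, the fingers measure 114 mm over their backs; the gripper's body (76 mm by 85 mm) begins 54 mm behind the grasp point. The pads swing forward as they close: fully open they stand 13 mm farther back than shut.
Start: joints at [-1.127, 0.353, 1.633, -0, 1.155, -0.002], TCP at [0.269, -0.564, 0.231] pointing down, gripper open.
Joint ranges: [-2.63, 2.63], [-0.92, 2.1], [0.06, 2.66], [-1.3, 4.44], [0, 2.69], [-3.02, 3.02]. Speed limits (rad/s): [2.22, 2.22, 2.79, 3.14, 3.14, 3.14].

## Interface

Orientations are given as a unit quaternion [w, x, y, z].
In Python, from plant import arm gives the robot as it stands.
- The arm moves only by the tool arm_command, never from a script. Its argument "series" is one flat list of numbers, 7 for each row, row after row: the shift along the tool's x, y, z in cm, then the turn, a rotation vector about the tool's x, y, z in degrees, then the opening, from -1 (shut) to 1 (fully open). A call has 1 to 10 rows; each row shifts and turns the pose as measured when the row begins, along the tool's axes as they then stand; what a row does not reach is not made up. A row lasts 1/12 s, in which the tool goes at most 41.7 mm and 7.16 degrees, less where a joint would pass 70% of its speed; a pose out of reach is approached as far as the arm can. A call is refused whole if a number of a shift passes 4.17 or a number of a turn 7.16, either way. A call with a gripper value outside its range is refused whole. The fingers move at their own pace and stop on an object; "force" is the grip in N (left out, the last holds). Time passes only in rows, so rows that do not move let the fingers close. It gives the time, the measured TCP pose, the force and the opening at its end, in the units of the state.
- arm.state(): the state, without advancing time (a new reading comes with each control period).
- arm.capture(name): name is "scene" or "top" or "wrist"; returns a dict with "frame" (400x640x3 uint8, red, green, blue), "fovy" (degrees; the focal length in pixels is half the picture's height over the tangent of half this angle, whatever the lens; pixels are square), "cx", "cy" (the principal point, pixels), "k1" (the pictures are not rectified: a ray, as slopes to the right and down, at radius r is drawn at 1 + k1 r^2 times it, then the intrinsics apply), "camera_from_world" (4x4, takes a point from world to camera coordinates); the wrist camera has in their place "hand_eye" (4x4, takes a point from camera to tool coordinates, whose origin is the TCP and whose axes are the tool frame's). Camera axes: x right, y up, looking along -z (the intrinsics and any distortion apply to the point x, -y, -z); pixel columns grow to the right and rows downward; lengths in m; the calibration is good to about 2 mm. A picture is of the moment at which its call begins: read the wrist's pose just before it. There is no depth.
- arm.hand_in(): hands the job in, once; it reports no verdict.
The state is a dict: "time_s": time; "joint_pos": joint angles; "dq": joint speeds; "joint_torque": joint torques, N m; "tool_pos": TCP position; "orientation": TCP orientation; "ft_force": force on the tool from outside, world axes, zero at the start; "ft_torque": the same for the moment, N m; "opening": finger opening in m.
Only numpy, scipy, OpenCV 4.12 (cv2) and the standard library are available. Lean on these libraries where they do the work, as an engineer would, in place of code of your own. Each camera call takes 0.05 s, during which the arm holds its last target. There are 200 camera calls.

## Task

Turn the hand crank of the round vial store (it takes one to one and a half turns) until the opening in its clear cover stands squarely over the compartment that holds the tall vial. Then lift the tall vial out through the opening and stand it upright in the white cup, and let go. Leave the two short vials, the cup and the two screwdrivers where they are.

Things in the scene. Friction and masses are not known exactly. Their poses are not given: they have to be found in the camera images.
- riser: low fixed steel platform, 345 x 364 mm, top 46 mm above the bench (z = 0.046), on which the store and the cup stand; origin: under its centre, at bench level. Heights below are given above the riser's top
- store: vial store, fixed. Origin: on the riser top, on the axis of its round white tray (98 mm radius, outer wall 28 mm high); z up; its -x points to the crank. Five open compartments of 72 degrees, centred at 0, +72, +144, -144, -72 degrees anticlockwise (from above) from the store's -x, parted by radial walls 28 mm high. Vials stand on the tray floor (8 mm above the riser), about 65 mm from the axis
- cover_hub (a point): centre of the top of the cover's metal hub (18 mm radius, top 103 mm above the riser), on the tray axis. The cover is a clear disc of 95 mm radius with a dark rim, 94 to 98 mm above the riser, on a centre column of 12 mm radius
- crank_axis (a point): on the crank's vertical axis, at the top of its centre boss, 97 mm above the riser, 160 mm from the tray axis along the store's -x. Below is the fixed grey gearbox, 66 x 66 mm and 80 mm high
- crank (a joint): crank angle in rad, anticlockwise positive from above (range +-48, no stop in the way); at 0 the arm points along the store's -x, away from the tray. Turns either way, needs 2 to 3 N at the grip, stays where it is left. Three turns of the crank turn the cover once, in the same sense
- crank_grip (a point): centre of the top of the crank's black upright grip, 145 mm above the riser, 40 mm from the crank axis. The grip is fixed to the arm, it does not spin: a flat-sided bar 14 mm thick along its travel, 26 mm wide along the arm, free all round from 97 to 145 mm above the riser. Its x axis points along the arm from the grip to the crank axis
- cover (a joint): cover angle in rad = a third of the crank angle, anticlockwise positive from above; at 0 the cover's opening points along the store's -x
- cover_opening (a point): middle of the cover's wedge-shaped opening, 65 mm from the store's axis, 98 mm above the riser. The opening spans 64 degrees, from the hub (18 mm radius) out through the rim, and has dark edges; it turns with the cover
- tall_vial: the tall vial with the dark cap, 78 mm high; body 21 mm, cap (top 20 mm) 22 mm across; 30 g. Origin: centre of its underside, z along it. At the start it stands in the compartment at +144 or -144 degrees, under the closed part of the cover, its top 86 mm above the riser
- short_vial_a: short vial with a dark cap, 18 mm across, 48 mm high, standing in another compartment; origin: centre of its underside
- short_vial_b: short vial with a dark cap, 19 mm across, 42 mm high, standing in another compartment; origin: centre of its underside
- white_cup: shallow open white cup (a jar cap lying open side up), 60 mm outside, about 46 mm inside, 22 mm high, floor 2 mm thick, loose on the riser, 80 g; origin: centre of its underside
- red_driver: screwdriver with a red handle (25 mm thick), 178 mm long, lying on the bench; a bystander; origin: its middle, at the underside
- wood_driver: screwdriver with a plain wooden handle (25 mm thick), 178 mm long, lying on the bench; a bystander; origin: its middle, at the underside

How it is judged:
By the outcome, as a careful person would: the job done as asked, in the order asked, and still so for the second after the job is handed in, with the robot touching nothing.
It also fails if it takes over 72 s, if anything falls off the work surface, if the arm or the gripper's body presses on something with over 40 N, if the wrist force passes 120 N, or if a joint passes its speed limit or range.

## Working session

There is one attempt and no reset: what is moved stays moved. The work goes in short steps, Python scripts to look and compute and a tool call to move; the robot and the scene stay as the last step left them, time stands still between calls to the robot, and variables do not carry over. Pictures are saved under pics/ and viewed, about 8 in all and at most 12, crops included, and the job is handed in when it is done.

Besides the shell and the picture viewer there is one more tool, called after ">>>" in YAML: its name, and indented under it one key for each argument. arm_command: Moves the arm, as the interface text tells. Its arguments: {"type":"object","properties":{"series":{"type":"array","items":{"type":"number"}},"force":{"type":"number"}},"required":["series"]}

```bash
ls; mkdir -p pics; cat > h.py <<'E'
import numpy as np, cv2
from plant import arm
def save(name,fn):
    s=arm.state(); c=arm.capture(name); cv2.imwrite('pics/'+fn,c['frame'][:,:,::-1]); 
    np.save('pics/'+fn+'.npy',dict(c=c,s=s),allow_pickle=True); return c,s
E
python3 - <<'E'
from h import *
for n in('scene','top'):
    c,s=save(n,n+'1.png'); print({k:c[k] for k in c if k!='frame'})
print(s, arm.grip_point_offset)
a=np.vstack([cv2.imread('pics/scene1.png'),cv2.imread('pics/top1.png')])
E
```

```text
pics
{'fovy': 52.808724997220466, 'cx': 321.47917469731965, 'cy': 199.2137699843536, 'k1': -0.014912571537575482, 'camera_from_world': array([[-0.23396961, -0.97223557,  0.00402681,  0.34478981],
       [ 0.76029203, -0.18038053,  0.62403437, -0.37933   ],
       [-0.60598205,  0.14906663,  0.78138652, -0.71809978],
       [ 0.        ,  0.        ,  0.        ,  1.        ]])}
{'fovy': 51.10974988845879, 'cx': 323.19064371947644, 'cy': 199.77703280938331, 'k1': -0.010602327167349646, 'camera_from_world': array([[ 0.02480557, -0.99963679, -0.01053401,  0.24424484],
       [ 0.98743458,  0.022855  ,  0.1563669 , -0.47039306],
       [-0.15606935, -0.01428041,  0.98764286, -1.04254323],
       [ 0.        ,  0.        ,  0.        ,  1.        ]])}
{'time_s': 0.05, 'joint_pos': array([-1.12740439e+00,  3.53663473e-01,  1.63410284e+00, -2.30046638e-06,
        1.15514641e+00, -2.38002529e-03]), 'dq': array([ 0.00111411, -0.00170858, -0.00051873,  0.00017693,  0.00062096,
       -0.00139513]), 'joint_torque': array([ 4.88835158e-04, -6.06888843e+01, -3.43170297e+01,  2.19624775e-05,
        3.94677932e-03,  1.50912354e-05]), 'tool_pos': array([ 0.26929338, -0.56352116,  0.23056547]), 'orientation': array([-3.52445480e-04,  8.45918066e-01, -5.33312469e-01, -5.58060785e-04]), 'ft_force': array([ 0.22315718,  0.04738482, -0.0231095 ]), 'ft_torque': array([-0.00181305,  0.00127539,  0.04635168]), 'opening': 0.0851424055258661} 0.0187
```

View pics/scene1.png

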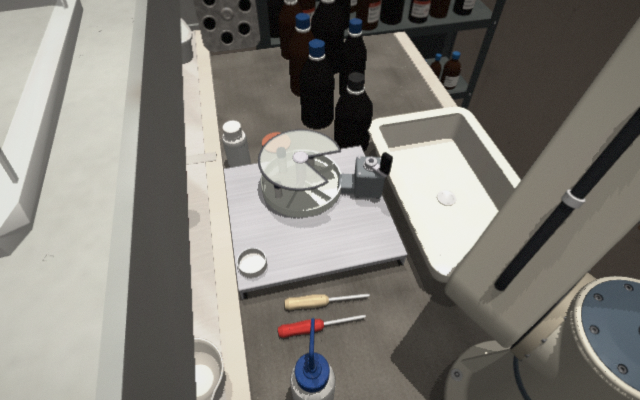

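View pics/top1.png

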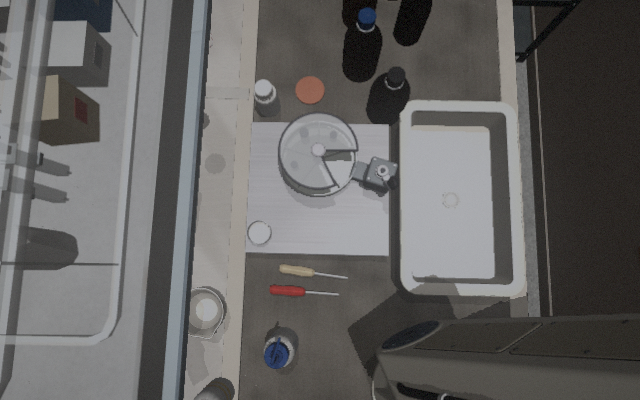

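The scene image shows the store's hub near (302,157), the crank at (372,162) and the cup at (252,262). In the top image they are near (318,150), (383,171) and (259,232). I'll make enlarged crops of both.

```bash
python3 - <<'E'
from h import *
a=cv2.imread('pics/scene1.png')[120:230,240:410]; b=cv2.imread('pics/top1.png')[100:205,265:410]
f=lambda i,s:cv2.convertScaleAbs(cv2.resize(i,None,fx=s,fy=s,interpolation=cv2.INTER_CUBIC),alpha=1.3)
A=f(a,2.7);B=f(b,2.7)
o=np.zeros((600,800,3),np.uint8);o[:A.shape[0],:A.shape[1]]=A
# put B bottom right
o[600-B.shape[0]:,800-B.shape[1]:]=B
cv2.imwrite('pics/crop1.png',o);print(A.shape,B.shape)
E
```

```text
(297, 459, 3) (284, 392, 3)
```

View pics/crop1.png

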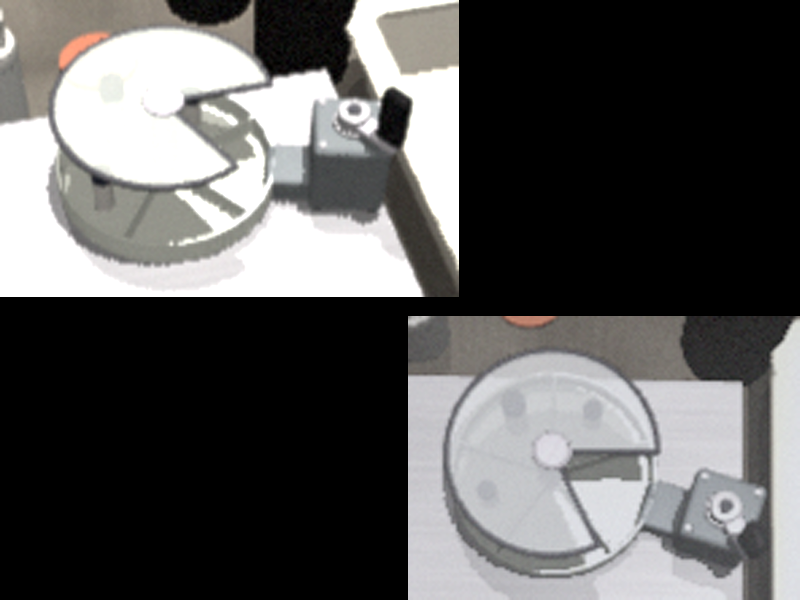

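```bash
cat >> h.py <<'E'
def load(fn):
    d=np.load('pics/'+fn+'.npy',allow_pickle=True).item(); return d['c'],d['s']
from scipy.spatial.transform import Rotation as R
def cfw(c,s=None):
    if 'camera_from_world' in c: return np.array(c['camera_from_world'])
    q=s['orientation']; T=np.eye(4);T[:3,:3]=R.from_quat([q[1],q[2],q[3],q[0]]).as_matrix();T[:3,3]=s['tool_pos']
    return np.linalg.inv(T@np.array(c['hand_eye']))
def K(c):
    f=200/np.tan(np.radians(c['fovy'])/2); return f
def proj(c,s,P):
    M=cfw(c,s);p=np.atleast_2d(P)@M[:3,:3].T+M[:3,3]
    u=np.c_[p[:,0]/-p[:,2],-p[:,1]/-p[:,2]];r2=(u**2).sum(1,keepdims=True)
    return u*(1+c['k1']*r2)*K(c)+[c['cx'],c['cy']]
def onz(c,s,uv,z):
    uv=(np.atleast_2d(uv)-[c['cx'],c['cy']])/K(c);u=uv.copy()
    for _ in range(10): u=uv/(1+c['k1']*(u**2).sum(1,keepdims=True))
    M=cfw(c,s);d=np.c_[u[:,0],-u[:,1],-np.ones(len(u))]@M[:3,:3];o=-M[:3,:3].T@M[:3,3]
    return o+d*((z-o[2])/d[:,2])[:,None]
E
python3 - <<'E'
from h import *
np.set_printoptions(precision=4,suppress=True)
t,_=load('top1.png');sc,_=load('scene1.png')
B=lambda x,y:(265+(x-408)/2.7,100+(y-316)/2.7)
A=lambda x,y:(240+x/2.7,120+y/2.7)
for n,b,a,z in [('hub',(552,450),(163,101),.149),('axis',(725,507),(352,110),.143),('grip',(750,535),(400,97),.191)]:
    print(n,onz(t,None,B(*b),z)[0],onz(sc,None,A(*a),z)[0])
print('cup',onz(t,None,(259,232),.068),onz(sc,None,(252,257),.068))
h=(onz(t,None,B(552,450),.149)[0]+onz(sc,None,A(163,101),.149)[0])/2
ax=(onz(t,None,B(725,507),.143)[0]+onz(sc,None,A(352,110),.143)[0])/2
d=(ax-h)[:2];ang=np.arctan2(d[1],d[0]);print('dist',np.linalg.norm(d),np.degrees(ang))
# rim ends of opening
for n,b in(('e1',(657,452)),('e2',(605,550))):
    p=onz(t,None,B(*b),.144)[0]-h; print(n,np.linalg.norm(p[:2]),(np.degrees(np.arctan2(p[1],p[0])-ang)+180)%360-180)
for n,a in(('e1',(270,83)),('e2',(236,165))):
    p=onz(sc,None,A(*a),.144)[0]-h; print(n,np.linalg.norm(p[:2]),(np.degrees(np.arctan2(p[1],p[0])-ang)+180)%360-180)
for c in(72,144,-144,-72):
  w=ang+np.radians(c);p=h[:2]+.065*np.array([np.cos(w),np.sin(w)])
  for z in(.054,.097,.132):
    P=[*p,z];u=proj(t,None,P)[0];v=proj(sc,None,P)[0]
    print(c,z,'B',[408+(u[0]-265)*2.7,316+(u[1]-100)*2.7],'A',(v-[240,120])*2.7)
E
```

```text
hub [0.5665 0.2683 0.149 ] [0.5636 0.2683 0.149 ]
axis [0.5202 0.1163 0.143 ] [0.523  0.1162 0.143 ]
grip [0.4859 0.1018 0.191 ] [0.4845 0.0943 0.191 ]
cup [[0.3749 0.4126 0.068 ]] [[0.3829 0.4111 0.068 ]]
dist 0.15811300114264104 -105.94733162169686
e1 0.09215878449471905 17.858487678275083
e2 0.09814608350980208 -44.67088287598631
e1 0.0936457392977867 18.036857778547983
e2 0.09052887683301937 -45.69995477182124
72 0.054 B [np.float64(593.2175984206684), np.float64(425.17294551304985)] A [192.8393 124.9419]
72 0.097 B [np.float64(593.8681357530818), np.float64(411.42506124548555)] A [192.105   92.2204]
72 0.132 B [np.float64(594.4378294900451), np.float64(399.38452941273687)] A [191.4699  63.8955]
144 0.054 B [np.float64(514.0419739358165), np.float64(426.26422093105094)] A [112.7236 140.9782]
144 0.097 B [np.float64(511.48480920221596), np.float64(412.56960667917576)] A [109.2104 108.3733]
144 0.132 B [np.float64(509.2453881529937), np.float64(400.5763297079968)] A [106.1688  80.1254]
-144 0.054 B [np.float64(489.6273464578759), np.float64(500.04610508462633)] A [103.705  205.2072]
-144 0.097 B [np.float64(486.0413694823591), np.float64(489.22208732109743)] A [ 99.6758 173.2486]
-144 0.132 B [np.float64(482.8983227981304), np.float64(479.73476965264194)] A [ 96.1756 145.4669]
-72 0.054 B [np.float64(554.7832410984288), np.float64(545.389879832529)] A [184.5722 229.3794]
-72 0.097 B [np.float64(553.8594226007162), np.float64(536.3560335392461)] A [183.4662 197.7322]
-72 0.132 B [np.float64(553.0492260527618), np.float64(528.4332059182227)] A [182.5042 170.1865]
```

The top-view vial at (514,404) and the scene-view one at (110,88) fit only a tall vial at +144°. The vials at +72° and -144° fit a short height. The cover stands at about -14° and the crank at about -45°, so I need about +475° anticlockwise. Next I move to a hover over the grip.

>>> arm_command:
  series: [-2,-1.9,-3,0,0,0,1,-2.6,-2.5,-1.5,0,0,0,1,-2.8,-2.7,-1.3,0,0,0,1,-2.9,-2.75,0,0,0,0,1,-2.9,-2.75,0,0,0,0,1,-2.9,-2.75,0,0,0,0,1,-2.9,-2.75,0,0,0,0,1,-2.9,-2.75,0,0,0,0,1,-2.9,-2.75,0,0,0,0,1,-2.9,-2.75,0,0,0,0,1]

```text
time_s: 0.93
tool_pos: [0.3881, -0.1912, 0.2876]
orientation: [-0.001, 0.843, -0.538, -0.002]
ft_force: [1.3, -0.3, 0.4]
opening: 0.0852
```

>>> arm_command:
  series: [-2.9,-2.75,0,0,0,0,1,-2.9,-2.75,0,0,0,0,1,-2.9,-2.75,0,0,0,0,1,-2.9,-2.75,0,0,0,0,1,-2.9,-2.75,0,0,0,0,1]

```text
time_s: 1.35
tool_pos: [0.4511, 0.0076, 0.2884]
orientation: [-0.001, 0.843, -0.538, -0.002]
ft_force: [1.0, -0.8, -0.2]
opening: 0.0849
```

```bash
cat >> h.py <<'E'
def yaw(s):
    q=s['orientation'];m=R.from_quat([q[1],q[2],q[3],q[0]]).as_matrix();return m
def info():
    s=arm.state();m=yaw(s);print('t',round(s['time_s'],2),'p',s['tool_pos'].round(4),'yaw',round(np.degrees(np.arctan2(m[1,0],m[0,0])),2),'z',m[:,2].round(3),'open',round(s['opening'],4),'F',s['ft_force'].round(1),'q6',round(s['joint_pos'][5],2));return s,m
def to(target,yawdeg):
    s,m=info();d=m.T@(np.array(target)-s['tool_pos']);y=np.radians(yawdeg)
    T=np.array([[np.cos(y),np.sin(y),0],[np.sin(y),-np.cos(y),0],[0,0,-1]]).T
    T=np.c_[[np.cos(y),np.sin(y),0],[np.sin(y),-np.cos(y),0],[0,0,-1]]
    print('shift cm',(d*100).round(2),'rot deg',np.degrees(R.from_matrix(m.T@T).as_rotvec()).round(2))
E
python3 -c "
from h import *
to([.485,.098,.28],-63.5)
t,_=load('top1.png');c,_=load('scene1.png')
for z in(.1,.15,.2,.25):print(z,onz(t,None,(396,73),z),onz(c,None,(356,78),z))"
```

```text
t 1.35 p [0.4511 0.0076 0.2884] yaw -65.14 z [-0.002  0.004 -1.   ] open 0.0849 F [ 1.  -0.8 -0.2] q6 1.15
shift cm [-6.77 -6.88  0.87] rot deg [-0.01  0.25 -1.64]
0.1 [[0.78692247 0.07664567 0.1       ]] [[0.8911263  0.03692468 0.1       ]]
0.15 [[0.7625034  0.08476734 0.15      ]] [[0.82240467 0.06111293 0.15      ]]
0.2 [[0.73808433 0.092889   0.2       ]] [[0.75368303 0.08530117 0.2       ]]
0.25 [[0.71366526 0.10101067 0.25      ]] [[0.6849614  0.10948941 0.25      ]]
```

>>> arm_command:
  series: [-2.5,-2.5,0,0,0,0.5,1,-2.5,-2.5,0.4,0,0,0.5,1,-2,-2,0.5,0,0,-2,1,0,0,0,0,0,0,1]

```text
time_s: 1.68
tool_pos: [0.4876, 0.112, 0.2793]
orientation: [-0.003, 0.849, -0.529, -0.002]
ft_force: [0.4, 0.0, -0.4]
opening: 0.0852
```

```bash
python3 -c "
from h import *
info()
c,s=save('wrist','w1.png')
print(c['fovy'],c['cx'],c['cy'],c['k1'],c['hand_eye'])
for P in([.485,.098,.191],[.5216,.1163,.143],[.565,.268,.149]):print(proj(c,s,P))
"
```

```text
t 1.68 p [0.4876 0.112  0.2793] yaw -63.81 z [-0.     0.006 -1.   ] open 0.0852 F [ 0.4  0.  -0.4] q6 1.33
63.30174277984254 319.82858804163396 200.82707633800283 -0.052946497849047675 [[ 9.99999999e-01 -3.46485222e-05  3.07111860e-05 -7.98330184e-04]
 [-2.53425094e-05 -9.64733367e-01 -2.63229044e-01 -6.70840252e-02]
 [ 3.87486032e-05  2.63229043e-01 -9.64733367e-01 -1.41605208e-01]
 [ 0.00000000e+00  0.00000000e+00  0.00000000e+00  1.00000000e+00]]
[[336.92284215 217.76122454]]
[[334.717157   154.78256199]]
[[185.24736123  19.79864126]]
```

View pics/w1.png

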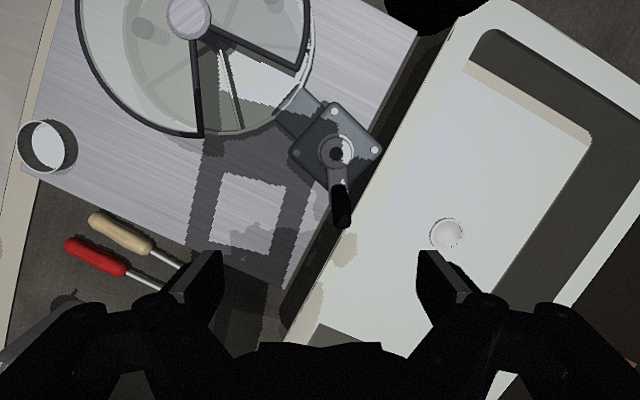

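The wrist picture shows the boss at about (336,154), the hub at (188,17), the black grip from (337,185) to (343,229), and the cup at (46,146). The predictions match these to a few pixels. Now I refine them numerically.

```bash
python3 -c "
from h import *
np.set_printoptions(precision=4,suppress=True)
c,s=load('w1.png');g=cv2.cvtColor(c['frame'],cv2.COLOR_RGB2GRAY)
for y in range(178,236,3):print(y,' '.join('%3d'%v for v in g[y,322:360]))
print(onz(c,s,(336,154),.143),onz(c,s,(188,17),.149))
for z in(.143,.191):
  for p in((342,222),(343,226)):print(z,onz(c,s,p,z))
print('cup',onz(c,s,(46,146),.068))
"
```

```text
178  46  51  52  40  32  29  63  80  87  90  86  90  88  91  85  91  87  90  85  81 101  88  82  77  77  58  45  46  50  50  46  42  41  39  21  20  21  17
181  43  45  45  49  40  37  63  79  88  91  85  90  89  84  89  92  87  84  98 187 206 154  88  71  79  60  50  47  42  41  36  23  27  19  20  14  22  20
184  32  35  38  38  35  33  59  74  87  94  94 101  77  51  45  42  38  30  29  37  81 124 126  92  85  56  39  35  29  30  25  24  24  25  29  20  25  22
187 137  88  31  24  34  29  56  69  93  52   6   1   0  11   1   5   5   1   5   1   1   0   0  50  76  65  36  27  28  20  25  22  23  23  22  17  19  19
190 138 141 145 137  98  41  38  72  47  10   1   9   3   5   4   7   3   0   2   1   2   0   1   0  48  90  55  18  24  20  24  19  16  21  25  23  24  18
193 139 134 136 135 143 147  98  58  35  11   0   3  11   0   2   6   5   1  10   4   5   1   2   0   0  55  43  21  15  20  30  19  18  18  28  24  18  18
196 139 141 140 141 139 143 108  64  43  19   0   4   0   6   8   0   8   9   3   6   8   1   3   6   7   0  10  17  19  22  25  20  24  23  23  26  18  15
199 139 
[... 1522 characters left out ...]
0 192 191 191 191 191 191 192
229  24  21  23  25  24  22  24  23  24  23  27  23  25  28  21  24  20  19  16  18  21  87  65 160 200 202 201 194 192 195 189 192 195 193 193 192 192 188
232  24  23  25  26  20  24  26  22  19  22  26  22  20  25  24  24  22  19  16  44 140 154 163 179 191 192 198 180 175 187 193 183 186 194 192 194 192 191
235  25  25  22  23  20  21  23  23  21  24  23  25  20  23  26  21  20  23 115 155 170 168 167 165 168 164 165 171 170 171 162 171 171 168 172 189 193 194
[[0.5227 0.1156 0.143 ]] [[0.5678 0.2668 0.149 ]]
0.143 [[0.4704 0.083  0.143 ]]
0.143 [[0.4674 0.0804 0.143 ]]
0.191 [[0.4837 0.0931 0.191 ]]
0.191 [[0.4812 0.091  0.191 ]]
cup [[0.3816 0.4068 0.068 ]]
```

```bash
cat > fit.py <<'E'
from h import *
from scipy.optimize import minimize
def sil(c,s,ax,phi):
    u=np.array([np.cos(phi),np.sin(phi)]);v=np.array([-u[1],u[0]]);o=np.array(ax)+.04*u
    P=[[*(o+a*.013*u+b*.007*v),z] for a in(-1,1) for b in(-1,1) for z in(.147,.191)]
    h=cv2.convexHull((proj(c,s,P)*16).astype(np.int32));m=np.zeros((400,640),np.uint8);cv2.fillConvexPoly(m,h,1,shift=4);return m
def fit(fn,ax0,phi0,w):
    c,s=load(fn);g=cv2.GaussianBlur(cv2.cvtColor(c['frame'],cv2.COLOR_RGB2GRAY),(3,3),0);M=np.zeros((400,640),np.uint8)
    x0,x1,y0,y1=w;M[y0:y1,x0:x1]=(g<16)[y0:y1,x0:x1];best=None
    for d in np.linspace(-15,15,31):
        for ex in np.arange(-3,3.1,1):
            for ey in np.arange(-3,3.1,1):
                a=np.array(ax0)+[ex*1e-3,ey*1e-3];m=sil(c,s,a,np.radians(phi0+d))
                i=(m&M).sum()/(m|M).sum()
                if best is None or i>best[0]:best=(i,phi0+d,a)
    print(best,'grip',best[2]+.04*np.array([np.cos(np.radians(best[1])),np.sin(np.radians(best[1]))]))
E
python3 -c "
from fit import *
fit('w1.png',(.5222,.116),-153,(326,356,175,232))"
```

```text
(np.float64(0.7367280606717227), np.float64(-147.0), array([0.5242, 0.119 ])) grip [0.49065318 0.09721444]
```

```bash
python3 -c "
from h import *
to([.4885,.0955,.156],-58)"
```

```text
t 1.73 p [0.4868 0.1104 0.2794] yaw -63.88 z [-0.001  0.005 -1.   ] open 0.0856 F [-0.7  0.5  0.1] q6 1.33
shift cm [ 1.48  0.52 12.33] rot deg [-0.09  0.29 -5.88]
```

>>> arm_command:
  series: [0.8,0.3,0,0,0.3,-3,1,0.5,0.2,1.5,0,0,-3,1,0.2,0,2.5,0,0,0,1,0,0,2.5,0,0,0,1,0,0,2.5,0,0,0,1,0,0,2,0,0,0,1,0,0,0.8,0,0,0,1,0,0,0,0,0,0,1]

```text
time_s: 2.4
tool_pos: [0.4876, 0.0888, 0.1581]
orientation: [0.001, 0.876, -0.483, 0.001]
ft_force: [0.2, 1.1, 1.0]
opening: 0.0856
```

```bash
python3 -c "
from h import *
to([.4885,.0955,.156],-58)
c,s=save('wrist','w2.png')"
```

```text
t 2.4 p [0.4876 0.0888 0.1581] yaw -57.72 z [ 0.002 -0.002 -1.   ] open 0.0856 F [0.2 1.1 1. ] q6 1.19
shift cm [-0.52 -0.43  0.21] rot deg [-0.01 -0.16  0.28]
```

View pics/w2.png

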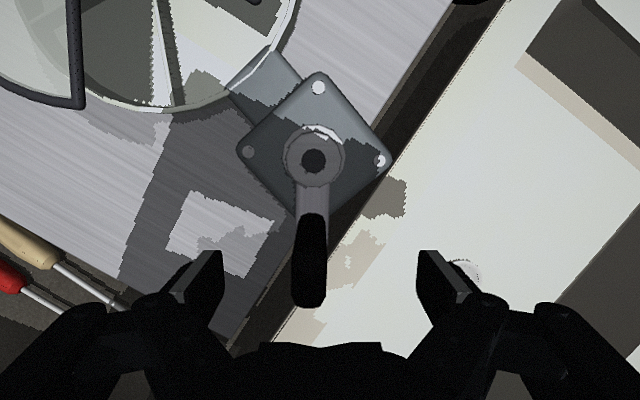

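The arm hangs vertical in the picture, from the boss at (313,160) to the grip at (309,300), so the yaw is right. The jaws' middle at x≈319 needs about 5 mm of correction. I correct that and grip.

>>> arm_command:
  series: [-0.5,-0.4,0.2,0,0,0,1,0,0,0,0,0,0,1,0,0,0,0,0,0,-1,0,0,0,0,0,0,-1,0,0,0,0,0,0,-1,0,0,0,0,0,0,-1,0,0,0,0,0,0,-1,0,0,0,0,0,0,-1,0,0,0,0,0,0,-1]
  force: 30

```text
time_s: 3.2
tool_pos: [0.4923, 0.096, 0.1627]
orientation: [-0.002, 0.876, -0.483, 0.005]
ft_force: [0.5, -1.4, -2.7]
opening: 0.0135
```

```bash
python3 -c "
from h import *
to([.4885,.0955,.156],-58)"
```

```text
t 3.2 p [0.4923 0.096  0.1627] yaw -57.75 z [ 0.011 -0.001 -1.   ] open 0.0135 F [ 0.5 -1.4 -2.7] q6 1.2
shift cm [-0.16  0.35  0.66] rot deg [-0.52 -0.38  0.25]
```

>>> arm_command:
  series: [0.48,0.05,0.15,0,0,-7,-1,0.49,0.05,0.15,0,0,-7,-1,0.49,0.05,0.15,0,0,-7,-1,0.49,0,0.1,0,0,-7,-1]

```text
time_s: 3.53
tool_pos: [0.5056, 0.0833, 0.1626]
orientation: [-0.004, 0.968, -0.252, 0.006]
ft_force: [-5.1, 4.4, 6.6]
opening: 0.0135
```

```bash
cat >> h.py <<'E'
def arc(ax=(.5225,.116)):
    s,m=info();d=s['tool_pos'][:2]-np.array(ax);print('radius',round(np.linalg.norm(d)*1000,1),'phi',round(np.degrees(np.arctan2(d[1],d[0])),1),'tq',s['ft_torque'].round(2),'tilt fix deg',[round(np.degrees(v),2) for v in (m.T@np.cross(m[:,2],[0,0,-1]))])
E
python3 -c "
from h import *
arc()"
```

```text
t 3.53 p [0.5056 0.0833 0.1626] yaw -29.21 z [ 0.014  0.004 -1.   ] open 0.0135 F [-5.1  4.4  6.6] q6 0.67
radius 36.8 phi -117.3 tq [0.68 1.07 0.07] tilt fix deg [np.float64(-0.6), np.float64(-0.59), np.float64(0.0)]
```

>>> arm_command:
  series: [0.48,0,0.1,-0.2,-0.2,-7,-1,0.48,0,0.1,0,0,-7,-1,0.48,0,0.1,0,0,-7,-1,0.48,0,0.1,0,0,-7,-1,0.48,0,0.1,0,0,-7,-1,0.48,0,0.1,0,0,-7,-1,0.48,0,0.1,0,0,-7,-1,0.48,0,0.1,0,0,-7,-1,0.48,0,0.1,0,0,-7,-1,0.48,0,0.1,0,0,-7,-1]

```text
time_s: 4.37
tool_pos: [0.5479, 0.0883, 0.1625]
orientation: [-0.004, 0.932, 0.362, 0.002]
ft_force: [-6.8, -0.0, 14.0]
opening: 0.0134
```

```bash
python3 -c "
from h import *
arc()"
```

```text
t 4.37 p [0.5479 0.0883 0.1625] yaw 42.43 z [ 0.001  0.009 -1.   ] open 0.0134 F [-6.8 -0.  14. ] q6 -0.59
radius 37.6 phi -47.5 tq [0.02 1.31 0.1 ] tilt fix deg [np.float64(-0.34), np.float64(-0.36), np.float64(0.0)]
```

>>> arm_command:
  series: [0.48,0,-0.05,-0.2,-0.2,-7,-1,0.48,0,0,0,0,-7,-1,0.48,0,0,0,0,-7,-1,0.48,0,0,0,0,-7,-1,0.48,0,0,0,0,-7,-1,0.48,0,0,0,0,-7,-1,0.48,0,0,0,0,-7,-1,0.48,0,0,0,0,-7,-1,0.48,0,0,0,0,-7,-1,0.48,0,0,0,0,-7,-1]

```text
time_s: 5.2
tool_pos: [0.5563, 0.1299, 0.1626]
orientation: [-0.004, 0.544, 0.839, -0.003]
ft_force: [-0.6, -4.0, 2.4]
opening: 0.0134
```

>>> arm_command:
  series: [0.48,0,0,0,0,-7,-1,0.48,0,0,0,0,-7,-1,0,0,0,0,0,0,-1]

```text
time_s: 5.45
tool_pos: [0.5514, 0.1378, 0.1626]
orientation: [-0.004, 0.433, 0.902, -0.004]
ft_force: [0.6, -0.6, 1.1]
opening: 0.0137
```

```bash
python3 -c "
from h import *
arc()"
```

```text
t 5.45 p [0.5514 0.1378 0.1626] yaw 128.73 z [-0.011 -0.004 -1.   ] open 0.0137 F [ 0.6 -0.6  1.1] q6 -2.0
radius 36.2 phi 37.0 tq [ 0.01 -0.2   0.09] tilt fix deg [np.float64(-0.62), np.float64(-0.2), np.float64(0.0)]
```

>>> arm_command:
  series: [0,0,0,0,0,0,1,0,0,0,0,0,0,1,0,0,0,0,0,0,1,0,0,0,0,0,0,1,0,0,0,0,0,0,1,0,0,0,0,0,0,1]

```text
time_s: 5.95
tool_pos: [0.5516, 0.1377, 0.1622]
orientation: [-0.004, 0.439, 0.898, -0.004]
ft_force: [0.2, 0.1, -0.4]
opening: 0.0843
```

>>> arm_command:
  series: [0,0,0.1,-0.5,-0.2,7,1,0,0,0,0,0,7,1,0,0,0,0,0,7,1,0,0,0,0,0,7,1,0,0,0,0,0,7,1,0,0,0,0,0,7,1,0,0,0,0,0,7,1,0,0,0,0,0,7,1,0,0,0,0,0,7,1,0,0,0,0,0,7,1]

```text
time_s: 6.78
tool_pos: [0.5519, 0.1372, 0.161]
orientation: [-0.0, 0.882, 0.471, -0.001]
ft_force: [-0.2, -0.6, 0.1]
opening: 0.0858
```

```bash
python3 -c "
from h import *
arc()"
```

```text
t 6.78 p [0.5519 0.1372 0.161 ] yaw 56.23 z [-0.002 -0.001 -1.   ] open 0.0858 F [-0.2 -0.6  0.1] q6 -0.74
radius 36.3 phi 35.8 tq [-0.01  0.02 -0.05] tilt fix deg [np.float64(-0.06), np.float64(0.09), np.float64(0.0)]
```

>>> arm_command:
  series: [0,0,0,0,0,7,1,0,0,0,0,0,7,1,0,0,0,0,0,7,1,0,0,0,0,0,7,1,0,0,0,0,0,7,1,0,0,0,0,0,7,1,0,0,0,0,0,7,1,0,0,0,0,0,7,1,0,0,0,0,0,7,1,0,0,0,0,0,7,1]

```text
time_s: 7.62
tool_pos: [0.5522, 0.1369, 0.1609]
orientation: [0.0, 0.991, -0.134, -0.001]
ft_force: [-0.2, 1.0, -0.2]
opening: 0.0854
```

>>> arm_command:
  series: [0,0,0,0,0,7,1,0,0,0,0,0,7,1,0,0,0,0,0,7,1,0,0,0,0,0,7,1,0,0,0,0,0,5,1]

```text
time_s: 8.03
tool_pos: [0.5523, 0.1367, 0.1608]
orientation: [0.0, 0.908, -0.418, -0.001]
ft_force: [1.6, -0.3, 0.5]
opening: 0.0853
```

```bash
python3 -c "
from h import *
to([.5535,.1405,.157],-51.3)"
```

```text
t 8.03 p [0.5523 0.1367 0.1608] yaw -49.46 z [-0.002 -0.    -1.   ] open 0.0853 F [ 1.6 -0.3  0.5] q6 1.1
shift cm [-0.21 -0.34  0.38] rot deg [0.1  0.08 1.84]
```

>>> arm_command:
  series: [-0.2,-0.35,0.35,0,0,1.2,1,0,0,0,0,0,0,1,0,0,0,0,0,0,-1,0,0,0,0,0,0,-1,0,0,0,0,0,0,-1,0,0,0,0,0,0,-1,0,0,0,0,0,0,-1,0,0,0,0,0,0,-1,0,0,0,0,0,0,-1]

```text
time_s: 8.78
tool_pos: [0.5538, 0.1399, 0.1577]
orientation: [0.0, 0.903, -0.43, -0.001]
ft_force: [0.6, -0.0, -1.2]
opening: 0.0132
```

>>> arm_command:
  series: [-0.48,0,0,0,0,-7,-1,-0.48,0,0,0,0,-7,-1,-0.48,0,0,0,0,-7,-1,-0.48,0,0,0,0,-7,-1]

```text
time_s: 9.12
tool_pos: [0.5383, 0.1516, 0.1577]
orientation: [0.001, 0.981, -0.194, -0.002]
ft_force: [-1.3, -2.4, 0.6]
opening: 0.0135
```

```bash
python3 -c "
from h import *
arc()"
```

```text
t 9.12 p [0.5383 0.1516 0.1577] yaw -22.4 z [-0.004 -0.001 -1.   ] open 0.0135 F [-1.3 -2.4  0.6] q6 0.66
radius 38.9 phi 66.1 tq [-0.53 -0.22 -0.11] tilt fix deg [np.float64(0.14), np.float64(0.18), np.float64(0.0)]
```

>>> arm_command:
  series: [-0.48,0,0,0,0,-7,-1,-0.48,0,0,0,0,-7,-1,-0.48,0,0,0,0,-7,-1,-0.48,0,0,0,0,-7,-1,-0.48,0,0,0,0,-7,-1,-0.48,0,0,0,0,-7,-1,-0.48,0,0,0,0,-7,-1,-0.48,0,0,0,0,-7,-1,-0.48,0,0,0,0,-7,-1,-0.48,0,0,0,0,-7,-1]

```text
time_s: 9.95
tool_pos: [0.4933, 0.1409, 0.1577]
orientation: [0.003, 0.909, 0.416, -0.001]
ft_force: [3.0, -3.4, -3.6]
opening: 0.0135
```

>>> arm_command:
  series: [-0.48,0,0,0,0,-7,-1,-0.48,0,0,0,0,-7,-1,-0.48,0,0,0,0,-7,-1,-0.48,0,0,0,0,-7,-1,-0.48,0,0,0,0,-7,-1,-0.48,0,0,0,0,-7,-1,-0.48,0,0,0,0,-7,-1,-0.48,0,0,0,0,-7,-1,-0.48,0,0,0,0,-7,-1,-0.48,0,0,0,0,-7,-1]

```text
time_s: 10.78
tool_pos: [0.4893, 0.0949, 0.1577]
orientation: [0.004, 0.494, 0.87, 0.001]
ft_force: [4.8, 2.1, -5.3]
opening: 0.0136
```

```bash
python3 -c "
from h import *
arc()"
```

```text
t 10.78 p [0.4893 0.0949 0.1577] yaw 120.81 z [ 0.008 -0.003 -1.   ] open 0.0136 F [ 4.8  2.1 -5.3] q6 -1.91
radius 39.3 phi -147.5 tq [ 0.59 -0.01 -0.07] tilt fix deg [np.float64(0.34), np.float64(0.37), np.float64(0.0)]
```

>>> arm_command:
  series: [0,0,0,0,0,0,-1,0,0,0,0,0,0,1,0,0,0,0,0,0,1,0,0,0,0,0,0,1,0,0,0,0,0,0,1,0,0,0,0,0,0,1,0,0,0,0,0,0,1]

```text
time_s: 11.37
tool_pos: [0.4891, 0.095, 0.1579]
orientation: [0.004, 0.498, 0.867, 0.001]
ft_force: [0.0, -0.1, 0.7]
opening: 0.0843
```

>>> arm_command:
  series: [0,0,0,0.3,0.3,7,1,0,0,0,0,0,7,1,0,0,0,0,0,7,1,0,0,0,0,0,7,1,0,0,0,0,0,7,1,0,0,0,0,0,7,1,0,0,0,0,0,7,1,0,0,0,0,0,7,1,0,0,0,0,0,7,1,0,0,0,0,0,7,1]

```text
time_s: 12.2
tool_pos: [0.4889, 0.0958, 0.1583]
orientation: [0.001, 0.911, 0.412, 0.001]
ft_force: [-0.9, -0.9, 0.5]
opening: 0.0854
```

>>> arm_command:
  series: [0,0,0,0,0,7,1,0,0,0,0,0,7,1,0,0,0,0,0,7,1,0,0,0,0,0,7,1,0,0,0,0,0,7,1,0,0,0,0,0,7,1,0,0,0,0,0,7,1,0,0,0,0,0,7,1,0,0,0,0,0,7,1,0,0,0,0,0,7,1]

```text
time_s: 13.03
tool_pos: [0.4886, 0.0965, 0.1585]
orientation: [0.0, 0.98, -0.199, 0.001]
ft_force: [-0.2, 0.4, -0.2]
opening: 0.0853
```

>>> arm_command:
  series: [0,0,0,0,0,7,1,0,0,0,0,0,7,1,0,0,0,0,0,7,1,0,0,0,0,0,7,1,0,0,0,0,0,7,1,0,0,0,0,0,2,1]

```text
time_s: 13.53
tool_pos: [0.4884, 0.0969, 0.1587]
orientation: [-0.0, 0.861, -0.509, 0.001]
ft_force: [0.1, -0.1, 0.4]
opening: 0.0853
```

```bash
python3 -c "
from h import *
to([.4882,.0955,.157],-58.5)"
```

```text
t 13.53 p [0.4884 0.0969 0.1587] yaw -61.2 z [ 0.002 -0.001 -1.   ] open 0.0853 F [ 0.1 -0.1  0.4] q6 1.26
shift cm [0.11 0.09 0.17] rot deg [-0.07 -0.11 -2.7 ]
```

>>> arm_command:
  series: [0.1,0.1,0.15,0,0,-2.2,1,0,0,0,0,0,0,-1,0,0,0,0,0,0,-1,0,0,0,0,0,0,-1,0,0,0,0,0,0,-1,0,0,0,0,0,0,-1,0,0,0,0,0,0,-1,0,0,0,0,0,0,-1]

```text
time_s: 14.2
tool_pos: [0.4884, 0.0952, 0.1575]
orientation: [0.0, 0.869, -0.495, 0.002]
ft_force: [2.3, -2.0, -1.1]
opening: 0.0133
```

>>> arm_command:
  series: [0.48,0,0,0,0,-7,-1,0.48,0,0,0,0,-7,-1,0.48,0,0,0,0,-7,-1,0.48,0,0,0,0,-7,-1,0.48,0,0,0,0,-7,-1,0.48,0,0,0,0,-7,-1,0.48,0,0,0,0,-7,-1]

```text
time_s: 14.78
tool_pos: [0.5162, 0.0756, 0.1575]
orientation: [-0.0, 0.997, -0.082, 0.003]
ft_force: [0.1, 3.4, -0.4]
opening: 0.0136
```

>>> arm_command:
  series: [0.48,0,0,0,0,-7,-1,0.48,0,0,0,0,-7,-1,0.48,0,0,0,0,-7,-1,0.48,0,0,0,0,-7,-1,0.48,0,0,0,0,-7,-1,0.48,0,0,0,0,-7,-1,0.48,0,0,0,0,-7,-1,0,0,0,0,0,0,-1]

```text
time_s: 15.45
tool_pos: [0.5495, 0.0848, 0.1575]
orientation: [-0.002, 0.936, 0.351, 0.002]
ft_force: [0.4, -0.4, 2.4]
opening: 0.0137
```

```bash
python3 -c "
from h import *
arc()
save('top','top2.png');save('scene','scene2.png')
b=cv2.imread('pics/top2.png')[90:220,260:420];cv2.imwrite('pics/crop2.png',cv2.convertScaleAbs(cv2.resize(b,None,fx=4.5,fy=4.5,interpolation=cv2.INTER_CUBIC),alpha=1.3))"
```

```text
t 15.45 p [0.5495 0.0848 0.1575] yaw 41.12 z [ 0.003  0.005 -1.   ] open 0.0137 F [ 0.4 -0.4  2.4] q6 -0.57
radius 41.3 phi -49.1 tq [-0.39  0.15  0.13] tilt fix deg [np.float64(-0.07), np.float64(-0.32), np.float64(0.0)]
```

View pics/crop2.png

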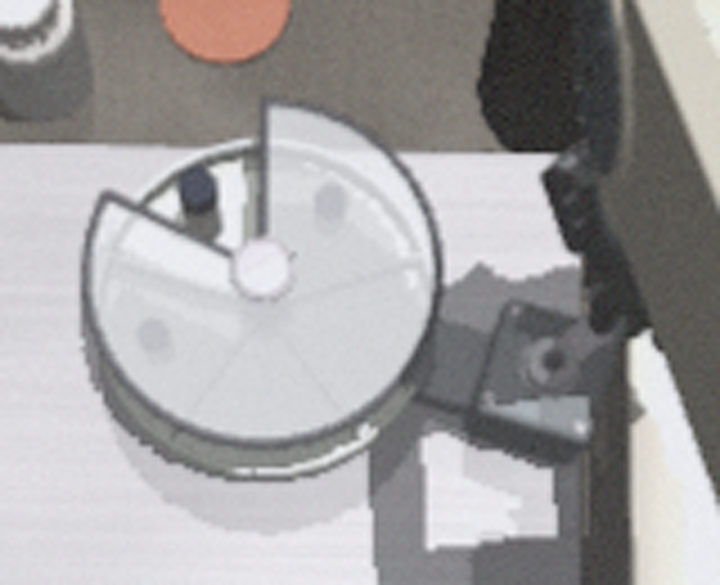

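The opening now stands over the tall vial: its rim ends are at (103,195) and (265,102) in the crop, and the dark cap is at (198,185). I compute what crank angle is left.

```bash
python3 -c "
from h import *
np.set_printoptions(precision=4,suppress=True)
c,s=load('top2.png');f=lambda x,y:(260+(x-2)/4.5,90+(y-2)/4.5)
h=onz(c,s,f(262,267),.149)[0];ax=onz(c,s,f(552,361),.143)[0]
d=ax-h;ang=np.degrees(np.arctan2(d[1],d[0]));print(h,ax,np.linalg.norm(d[:2]),ang)
A=[]
for p in((105,195),(266,103)):
  v=onz(c,s,f(*p),.144)[0]-h;a=np.degrees(np.arctan2(v[1],v[0]));A.append(a);print(np.linalg.norm(v[:2]),a,(a-ang)%360)
v=onz(c,s,f(199,182),.132)[0];w=v-h;print('vial',v,np.linalg.norm(w[:2]),(np.degrees(np.arctan2(w[1],w[0]))-ang)%360)
"
```

```text
[0.5683 0.2697 0.149 ] [0.5226 0.1168 0.143 ] 0.1595877368099534 -106.64891224404282
0.09327599822698265 65.19763089394971 171.8465431379925
0.0921208202969701 0.28016934769638907 106.9290815917392
vial [0.6196 0.3054 0.132 ] 0.06255920130403846 141.4679160339092
```

>>> arm_command:
  series: [0.48,0,0,0,0,-7,-1,0.48,0,0,0,0,-7,-1,0,0,0,0,0,0,-1,0,0,0,0,0,0,-1]

```text
time_s: 15.88
tool_pos: [0.5556, 0.0914, 0.1575]
orientation: [-0.002, 0.891, 0.454, 0.003]
ft_force: [0.3, -0.6, 0.6]
opening: 0.0136
```

```bash
python3 -c "
from h import *
arc()"
```

```text
t 15.88 p [0.5556 0.0914 0.1575] yaw 53.94 z [ 0.004  0.005 -1.   ] open 0.0136 F [ 0.3 -0.6  0.6] q6 -0.79
radius 41.2 phi -36.7 tq [-0.36  0.09  0.04] tilt fix deg [np.float64(-0.01), np.float64(-0.37), np.float64(0.0)]
```

>>> arm_command:
  series: [0.11,0,0,0,0,-1.6,-1,0,0,0,0,0,0,-1,0,0,0,0,0,0,1,0,0,0,0,0,0,1,0,0,0,0,0,0,1,0,0,0,0,0,0,1,0,0,0,0,0,0,1,0,0,-1.5,0,0,0,1,0,0,-3,0,0,0,1,0,0,-3.5,0,0,0,1]

```text
time_s: 16.72
tool_pos: [0.55, 0.0899, 0.2321]
orientation: [-0.004, 0.888, 0.459, -0.004]
ft_force: [0.7, -0.3, 0.0]
opening: 0.0852
```

```bash
python3 -c "
from h import *
to([.6,.26,.26],37)"
```

```text
t 16.72 p [0.55   0.0899 0.2321] yaw 54.64 z [-0.011  0.003 -1.   ] open 0.0852 F [ 0.7 -0.3  0. ] q6 -0.8
shift cm [16.75 -5.8  -2.8 ] rot deg [-0.56  0.32 17.64]
```

>>> arm_command:
  series: [1,-0.4,-2.5,-0.5,0.3,0,1,2.6,-0.6,-0.3,0,0,4,1,2.9,-0.3,0,0,0,4,1,3,0,0,0,0,4,1,3,0,0,0,0,4,1,3,0,0,0,0,2,1,3,0,0,0,0,0,1,2,0,0,0,0,0,1]

```text
time_s: 17.38
tool_pos: [0.6918, 0.243, 0.2741]
orientation: [-0.0, 0.953, 0.304, 0.006]
ft_force: [-0.7, -0.2, -0.6]
opening: 0.085
```

```bash
python3 -c "
from h import *
to([.6195,.3045,.26],37)
t,_=load('top1.png');c,_=load('scene1.png')
for z in(.05,.1,.15,.2):print(z,onz(t,None,(264,87),z),onz(c,None,(232,128),z))"
```

```text
t 17.38 p [0.6918 0.243  0.2741] yaw 35.37 z [ 0.012  0.004 -1.   ] open 0.085 F [-0.7 -0.2 -0.6] q6 -0.28
shift cm [-2.35 -9.2   1.35] rot deg [ 0.22 -0.7  -1.63]
0.05 [[0.7644165  0.42126554 0.05      ]] [[0.81453026 0.41298124 0.05      ]]
0.1 [[0.7422197  0.41268207 0.1       ]] [[0.75554268 0.41035924 0.1       ]]
0.15 [[0.72002291 0.40409859 0.15      ]] [[0.69655509 0.40773724 0.15      ]]
0.2 [[0.69782611 0.39551511 0.2       ]] [[0.63756751 0.40511523 0.2       ]]
```

>>> arm_command:
  series: [-0.8,-2.5,0.4,0.2,-0.7,-1.6,1,-0.8,-3,0.5,0,0,0,1,-0.6,-2.8,0.4,0,0,0,1,-0.1,-0.9,0,0,0,0,0,0,0,0,0,0,0,0]

```text
time_s: 17.8
tool_pos: [0.6204, 0.3077, 0.2571]
orientation: [0.0, 0.949, 0.317, -0.0]
ft_force: [0.1, 0.4, -0.4]
opening: 0.0639
```

```bash
python3 -c "
from h import *
to([.6195,.3045,.26],37)
c,s=save('wrist','w3.png')
print(proj(c,s,[[.6195,.3054,.132],[.567,.268,.149]]))"
```

```text
t 17.8 p [0.6204 0.3077 0.2571] yaw 36.92 z [-0.    -0.001 -1.   ] open 0.0639 F [ 0.1  0.4 -0.4] q6 -0.19
shift cm [-0.26  0.2  -0.29] rot deg [ 0.04  0.04 -0.08]
[[316.69164735 195.95065944]
 [235.91595597 199.27397421]]
```

View pics/w3.png

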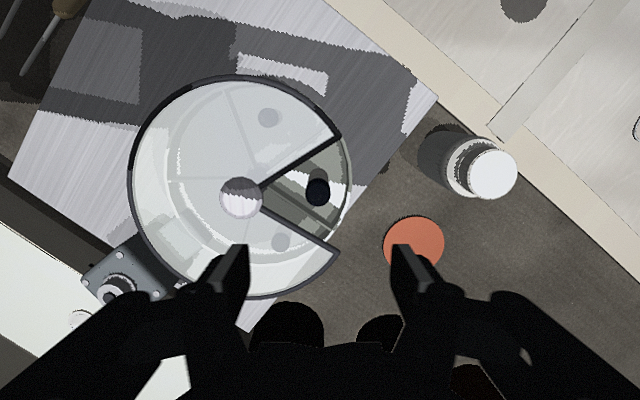

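```bash
python3 -c "
from h import *
np.set_printoptions(precision=4,suppress=True)
c,s=load('w3.png')
g=cv2.cvtColor(c['frame'],cv2.COLOR_RGB2GRAY)
for y in range(172,212,3):print(y,' '.join('%3d'%v for v in g[y,300:336]))
v=onz(c,s,(318,189),.132)[0];h=onz(c,s,(240.5,198),.149)[0];ax=onz(c,s,(113,287),.143)[0]
ang=np.degrees(np.arctan2(*(ax-h)[[1,0]]));print('vial',v,'hub',h,ax,ang,np.linalg.norm((ax-h)[:2]))
for p in(v,onz(c,s,(337,138),.144)[0],onz(c,s,(338,254),.144)[0]):
  w=p-h;print(np.linalg.norm(w[:2]),np.degrees(np.arctan2(w[1],w[0])),(np.degrees(np.arctan2(w[1],w[0]))+106.4)%360)
info()
"
```

```text
172 228 220 148  82  88  88  90  98 102  96  76  65  67  74  74  71  71  72  69  73  72  71  72  66  64  68 105 150 149 150 149 148 149 149 148 149
175 230 231 233 233 234 234 240 229 228 139  61  69  69  71  66  68  68  68  70  68  62  71  67  71  68  65  58  90 142 151 151 148 150 147 147 148
178 229 229 231 230 231 232 235 245 154  54  62  67  69  56  38  35  28  22  26  27  33  36  55  73  74  71  73  54 136 153 148 148 146 152 151 146
181 230 229 230 231 230 234 242 182  81  24  11   0  11  11   7   7  11   4  14  12   6   1   2  10   0  12  44  60 127 195 238 234 169 133 160 153
184 230 237 233 232 232 239 232 119   0   7  14  18   9  15  19  23  19  19  14  18  25  16  12  12  12   9   5   0  59 227 243 233 233 232 233 234
187 143 143 134 168 236 243 119   0   9  16  20  17  19  20  16  19  18  23  22  17  18  16  22  19  20  19  17  13   0  55 225 239 232 230 230 232
190 144 150 148 150 154  93  10  11  25  24  19  18  17  15  26  18  21  19  18  23  21  17  24  20  20  21  24  17  14   0 210 240 231 230 230 231
193 147 146 149 156 135  57   0  12  20  21  17  21  19  20  21 
[... 669 characters left out ...]
65 228
208  92  73  72  71  73  69  68  75  82  95 101 102  98 127 148 151 151 150 152 150 150 146 149 147 148 144 148 148 148 150 143 148 151 143 111  96
211  94  97 105 109  98  79  71  69  70  72  68  69  71  80 106 146 154 148 147 148 146 148 149 143 145 147 144 150 143 149 151 129 101  98 105 102
vial [0.6168 0.3109 0.132 ] hub [0.5694 0.2711 0.149 ] [0.5211 0.1284 0.143 ] -108.69894833195112 0.15067329913562116
0.06189034548758814 40.037801153027424 146.43780115302744
0.08977770943123048 68.30017113402945 174.70017113402946
0.09377184305062802 4.161212711217645 110.56121271121765
t 17.85 p [0.6208 0.3071 0.2571] yaw 36.91 z [-0.    -0.001 -1.   ] open 0.0569 F [-0.1  1.2 -0.1] q6 -0.19
```

The cap's top face is centred at about (317,192), the hub at (240,198), and the opening's rim ends at (337,138) and (338,255). The opening sits symmetrically about the hub's radial line through the vial's compartment. I align above the vial with a partly closed, radial jaw.

>>> arm_command:
  series: [-0.1,0.1,0,0,0,-0.5,-0.15,0,0,1.5,0,0,0,-0.15,0,0,2,0,0,0,-0.15,0,0,2,0,0,0,-0.15,0,0,1,0,0,0,-0.15,0,0,0,0,0,0,-0.15]

```text
time_s: 18.35
tool_pos: [0.6279, 0.3007, 0.1937]
orientation: [0.001, 0.947, 0.32, 0.004]
ft_force: [0.1, -0.3, -0.5]
opening: 0.0363
```

```bash
python3 -c "
from h import *
to([.619,.307,.1],37.5)
c,s=save('wrist','w4.png')
print(proj(c,s,[[.619,.307,.132],[.568,.2695,.149]]))"
```

```text
t 18.35 p [0.6279 0.3007 0.1937] yaw 37.31 z [ 0.008  0.    -1.   ] open 0.0363 F [ 0.1 -0.3 -0.5] q6 -0.2
shift cm [-0.38 -1.09  9.37] rot deg [ 0.28 -0.38 -0.19]
[[313.22790152 202.43820379]
 [207.66003326 208.58788447]]
```

View pics/w4.png

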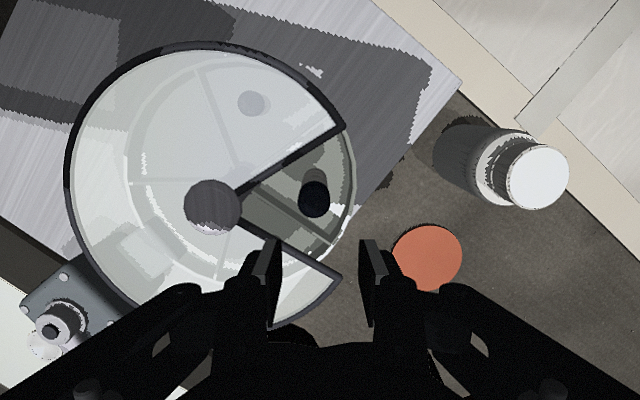

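The cap is at (314,200), within 2 px of the prediction, but the arm drifted 1 cm sideways while going down. I correct that before going through the opening.

>>> arm_command:
  series: [-0.3,-1,0.3,0.2,-0.4,0,-0.15,0,0,0,0,0,0,-0.15,0,0,0,0,0,0,-0.15]

```text
time_s: 18.65
tool_pos: [0.621, 0.3068, 0.194]
orientation: [0.001, 0.948, 0.319, 0.002]
ft_force: [-0.0, -0.6, 0.2]
opening: 0.0366
```

```bash
python3 -c "
from h import *
to([.6187,.308,.1],37.5)"
```

```text
t 18.65 p [0.621  0.3068 0.194 ] yaw 37.22 z [ 0.003 -0.    -1.   ] open 0.0366 F [-0.  -0.6  0.2] q6 -0.19
shift cm [-0.14 -0.25  9.4 ] rot deg [ 0.12 -0.15 -0.29]
```

Going down in smaller steps, checking at about z 0.155, just above the cover.

>>> arm_command:
  series: [-0.14,-0.25,0,0.1,-0.1,-0.2,-0.15,0,-0.05,1,0,0,0,-0.15,0,-0.05,1,0,0,0,-0.15,0,-0.05,1,0,0,0,-0.15,0,0,0.7,0,0,0,-0.15,0,0,0,0,0,0,-0.15]

```text
time_s: 19.15
tool_pos: [0.6178, 0.3106, 0.1559]
orientation: [-0.0, 0.947, 0.322, 0.002]
ft_force: [0.4, -0.1, 0.2]
opening: 0.0365
```

```bash
python3 -c "
from h import *
to([.6187,.308,.1],37.5)"
```

```text
t 19.15 p [0.6178 0.3106 0.1559] yaw 37.51 z [ 0.004  0.002 -1.   ] open 0.0365 F [ 0.4 -0.1  0.2] q6 -0.19
shift cm [-0.11  0.26  5.59] rot deg [ 0.05 -0.27  0.01]
```

>>> arm_command:
  series: [-0.05,0.25,0,0,-0.2,0,-0.15,0,0,0.5,0,0,0,-0.15,0,0,1,0,0,0,-0.15,0,0,1,0,0,0,-0.15,0,0,0,0,0,0,-0.15]

```text
time_s: 19.57
tool_pos: [0.619, 0.3077, 0.1276]
orientation: [0.0, 0.947, 0.321, 0.0]
ft_force: [-0.8, 1.1, 0.3]
opening: 0.0361
```

```bash
python3 -c "
from h import *
to([.6187,.308,.1],37.5)
c,s=save('wrist','w5.png');cv2.imwrite('pics/w5c.png',cv2.resize(c['frame'][120:360,170:490,::-1],None,fx=2,fy=2))"
```

```text
t 19.57 p [0.619  0.3077 0.1276] yaw 37.5 z [ 0.    -0.001 -1.   ] open 0.0361 F [-0.8  1.1  0.3] q6 -0.19
shift cm [-0.01 -0.04  2.76] rot deg [0.05 0.01 0.  ]
```

View pics/w5c.png

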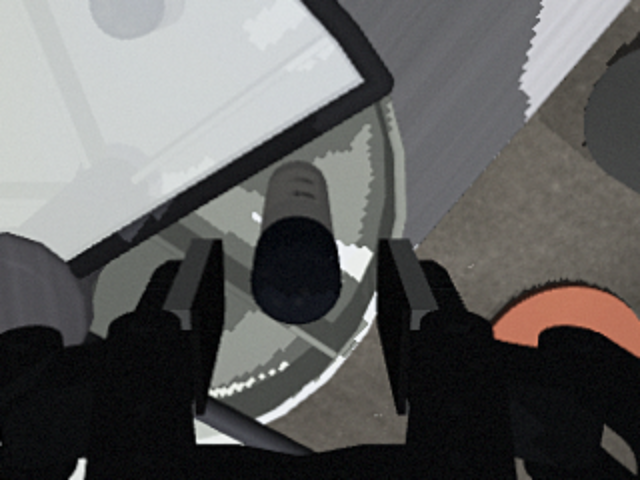

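The cap, centred near (297,270) in the crop, sits between the pads, whose middle is at about x 301. The fingers are clear of the opening's edges. I go down the rest and grip.

>>> arm_command:
  series: [-0.1,0,1,0,0,0,-0.15,0,0,1,0,0,0,-0.15,0,0,0.7,0,0,0,-0.15,0,0,0,0,0,0,-0.15]

```text
time_s: 19.95
tool_pos: [0.6195, 0.3077, 0.0996]
orientation: [0.0, 0.947, 0.322, 0.002]
ft_force: [1.2, -0.1, 1.7]
opening: 0.0366
```

```bash
python3 -c "
from h import *
to([.6187,.308,.1],37.5)"
```

```text
t 19.95 p [0.6195 0.3077 0.0996] yaw 37.51 z [ 0.003  0.001 -1.   ] open 0.0366 F [ 1.2 -0.1  1.7] q6 -0.19
shift cm [-0.04 -0.07 -0.04] rot deg [ 0.08 -0.16  0.01]
```

>>> arm_command:
  series: [-0.1,-0.05,0,0,-0.1,0,-1,0,0,0,0,0,0,-1,0,0,0,0,0,0,-1,0,0,0,0,0,0,-1,0,0,0,0,0,0,-1,0,0,0,0,0,0,-1]
  force: 30

```text
time_s: 20.45
tool_pos: [0.6181, 0.3075, 0.0996]
orientation: [0.001, 0.947, 0.322, 0.0]
ft_force: [0.5, 0.0, -0.4]
opening: 0.0209
```

>>> arm_command:
  series: [0,0,-1,0,0,0,-1,0,0,-1,0,0,0,-1,0,0,-1,0,0,0,-1,0,0,0,0,0,0,-1]

```text
time_s: 20.78
tool_pos: [0.6181, 0.3075, 0.133]
orientation: [0.001, 0.947, 0.322, 0.0]
ft_force: [-0.2, 0.2, -0.6]
opening: 0.0211
```

```bash
python3 -c "
from h import *
to([.6187,.308,.23],37.5)"
```

```text
t 20.78 p [0.6181 0.3075 0.133 ] yaw 37.51 z [ 0.001 -0.001 -1.   ] open 0.0211 F [-0.2  0.2 -0.6] q6 -0.19
shift cm [ 0.08  0.01 -9.7 ] rot deg [ 0.07 -0.03  0.01]
```

>>> arm_command:
  series: [0,0,-1.5,0,0,0,-1,0,0,-2,0,0,0,-1,0,0,-2,0,0,0,-1,0,0,-2,0,0,0,-1,0,0,-2,0,0,0,-1,0,0,-1,0,0,0,-1,0,0,0,0,0,0,-1]

```text
time_s: 21.37
tool_pos: [0.618, 0.3076, 0.2463]
orientation: [0.0, 0.947, 0.322, 0.002]
ft_force: [0.3, 0.3, -0.3]
opening: 0.0212
```

```bash
python3 -c "
from h import *
np.set_printoptions(precision=4,suppress=True)
# cup: segment ellipses roughly
for fn,win,z in(('top1.png',(240,280,215,250),.068),('scene1.png',(230,275,240,282),.068)):
    c,s=load(fn);x0,x1,y0,y1=win;g=cv2.cvtColor(c['frame'],cv2.COLOR_RGB2GRAY)[y0:y1,x0:x1]
    cv2.imwrite('pics/cup_'+fn,g)
    cv2.imwrite('pics/x.png',g)
a=cv2.imread('pics/cup_top1.png');b=cv2.imread('pics/cup_scene1.png')
r=lambda i:cv2.resize(i,(380,380*i.shape[0]//i.shape[1]),interpolation=cv2.INTER_CUBIC)
A,B=r(a),r(b);o=np.zeros((400,770,3),np.uint8);o[:A.shape[0],:380]=A;o[:B.shape[0],390:]=B;cv2.imwrite('pics/cups.png',cv2.convertScaleAbs(o,alpha=1.2));print(A.shape,B.shape)
to([.381,.41,.23],37.5)"
```

```text
(332, 380, 3) (354, 380, 3)
t 21.37 p [0.618  0.3076 0.2463] yaw 37.51 z [ 0.004  0.001 -1.   ] open 0.0212 F [ 0.3  0.3 -0.3] q6 -0.19
shift cm [-12.58 -22.56   1.54] rot deg [ 0.11 -0.21  0.01]
```

View pics/cups.png

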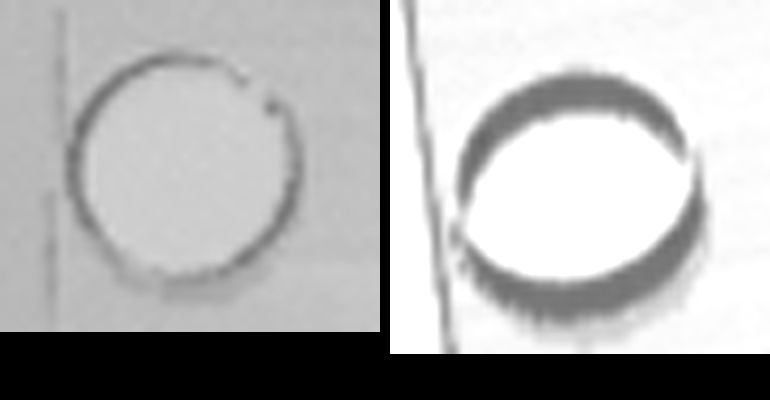

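Left crop: the cup's outline is centred at (184,168), full-frame (259.4,232.7). Right crop: the rim is centred at (581,177), full-frame (252.6,261.0).

```bash
python3 -c "
from h import *
np.set_printoptions(precision=4,suppress=True)
t,_=load('top1.png');c,_=load('scene1.png');w,s=load('w1.png')
print(onz(t,None,(259.4,232.7),.062),onz(c,None,(252.6,261.0),.068))
# check of bias: hub/axis between cams
x,y,_z=onz(c,None,(252.6,261.0),.068)[0]
g=cv2.cvtColor(w['frame'],cv2.COLOR_RGB2GRAY)[110:185,5:90]
cc=cv2.HoughCircles(cv2.GaussianBlur(g,(3,3),0),cv2.HOUGH_GRADIENT,1,30,param1=80,param2=12,minRadius=20,maxRadius=34);print(cc+[5,110,0] if cc is not None else None)
print(proj(w,s,[[.377,.411,.068],[.377,.411,.046]]))
"
```

```text
[[0.3736 0.4125 0.062 ]] [[0.3731 0.4112 0.068 ]]
[[[ 45.5 149.5  32.2]]]
[[ 41.77   148.1043]
 [ 56.4485 146.0711]]
```

```bash
python3 -c "
from h import *
np.set_printoptions(precision=3,suppress=True)
t,_=load('top1.png');c,_=load('scene1.png')
for fn,rows in(('top1.png',(100,200,300)),('scene1.png',(150,250,350))):
  g=cv2.cvtColor(cv2.imread('pics/'+fn),cv2.COLOR_BGR2GRAY)
  for r in rows:print(fn,r,' '.join('%d'%v for v in g[r,100:260:4]))
for z in(0,.1,.2,.3,.4):print(z,'top',onz(t,None,[(190,150),(185,250)],z)[:,:2].ravel(),'scene',onz(c,None,[(145,150),(137,250),(195,150),(215,250)],z)[:,:2].ravel())
to([.3735,.412,.23],37.5)"
```

```text
top1.png 100 139 140 141 138 141 140 143 156 161 85 143 141 142 143 142 138 69 68 68 68 67 68 145 146 142 88 79 152 154 158 155 157 158 157 155 155 153 142 153 107
top1.png 200 141 142 139 139 143 161 162 93 142 146 143 142 143 143 69 65 70 68 64 69 150 149 148 108 59 130 147 145 146 146 147 149 147 153 153 155 156 158 157 158
top1.png 300 138 141 138 158 159 88 138 140 142 144 136 128 59 61 63 62 64 66 145 148 145 107 56 128 133 148 167 169 163 132 154 114 154 153 153 153 95 88 86 90
scene1.png 150 207 203 202 202 207 200 201 201 206 173 76 76 78 78 75 77 75 77 75 76 77 77 223 223 224 223 207 220 220 220 194 99 92 95 95 98 97 104 107 107
scene1.png 250 205 205 203 194 193 195 194 195 77 75 74 74 77 78 77 78 78 74 76 78 78 79 79 205 203 208 208 208 209 222 222 223 220 198 207 208 195 104 99 100
scene1.png 350 188 184 186 187 187 187 110 77 73 73 75 75 75 73 75 76 73 76 72 76 74 77 76 75 138 137 137 132 127 172 221 220 220 221 220 220 203 99 102 101
0 top [0.6   0.624 0.328 0.617] scene [0.838 0.662 0.504 0.67  0.805 0.526 0.463 0.495]
0.1 top [0.573 0.59  0.325 0.583] scene [0.724 0.626 0.433 0.633 0.696 0.507 0.396 0.48 ]
0.2 top [0.545 0.555 0.322 0.549] scene [0.611 0.59  0.361 0.596 0.586 0.488 0.33  0.465]
0.3 top [0.518 0.52  0.319 0.515] scene [0.497 0.554 0.289 0.558 0.477 0.468 0.264 0.449]
0.4 top [0.49  0.485 0.316 0.481] scene [0.384 0.518 0.218 0.521 0.368 0.449 0.197 0.434]
t 21.37 p [0.618 0.308 0.246] yaw 37.51 z [ 0.004  0.001 -1.   ] open 0.0212 F [ 0.3  0.3 -0.3] q6 -0.19
shift cm [-13.05 -23.17   1.53] rot deg [ 0.11 -0.21  0.01]
```

>>> arm_command:
  series: [-0.6,-1,0,0,0,0,-1,-1,-1.8,0,0,0,0,-1,-1.4,-2.5,0,0,0,0,-1,-1.4,-2.5,0,0,0,0,-1,-1.4,-2.5,0,0,0,0,-1,-1.4,-2.5,0,0,0,0,-1,-1.4,-2.5,0,0,0,0,-1,-1.4,-2.5,0,0,0,0,-1,-1,-1.8,0,0,0,0,-1,-0.5,-0.9,0,0,0,0,-1]

```text
time_s: 22.2
tool_pos: [0.3842, 0.3992, 0.2328]
orientation: [0.003, 0.948, 0.319, -0.005]
ft_force: [0.6, 0.9, -0.0]
opening: 0.0215
```

```bash
python3 -c "
from h import *
to([.3735,.412,.18],37.5)"
```

```text
t 22.2 p [0.3842 0.3992 0.2328] yaw 37.22 z [-0.008 -0.008 -1.   ] open 0.0215 F [ 0.6  0.9 -0. ] q6 0.15
shift cm [-0.01 -1.68  5.28] rot deg [ 0.1   0.64 -0.28]
```

>>> arm_command:
  series: [0,-1,0,0.1,0.6,0,-1,0,-0.4,0,0,0,0,-1,0,0,1,0,0,0,-1,0,0,1.5,0,0,0,-1,0,0,1.5,0,0,0,-1,0,0,1,0,0,0,-1,0,0,0,0,0,0,-1]

```text
time_s: 22.78
tool_pos: [0.3749, 0.4106, 0.1764]
orientation: [0.001, 0.947, 0.32, -0.0]
ft_force: [0.1, -0.0, -0.7]
opening: 0.0212
```

```bash
python3 -c "
from h import *
to([.3735,.412,.0935],37.5)
c,s=save('wrist','w6.png')
print(proj(c,s,[[.3735,.412,.068]]))
save('top','top3.png');save('scene','scene3.png')
o=np.hstack([cv2.imread('pics/w6.png')[60:400,120:520],cv2.resize(cv2.imread('pics/scene3.png')[160:330,170:370],(400,340),interpolation=cv2.INTER_CUBIC)]);cv2.imwrite('pics/c6.png',o)"
```

```text
t 22.78 p [0.3749 0.4106 0.1764] yaw 37.31 z [ 0.    -0.001 -1.   ] open 0.0212 F [ 0.1 -0.  -0.7] q6 0.18
shift cm [-0.02 -0.2   8.29] rot deg [ 0.06  0.04 -0.19]
[[318.76951853 197.14117954]]
```

View pics/c6.png

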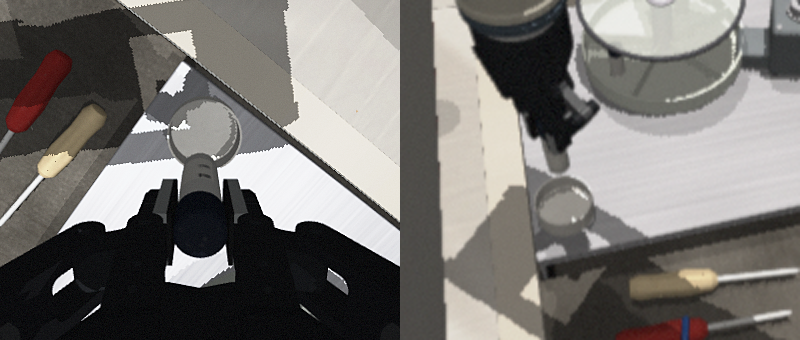

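The wrist view shows the cup rim at about full-frame (324,192), so the cup is roughly 3 mm further along +y than the overhead estimate. The vial hangs straight. In the scene view both drivers and the store look undisturbed. I average the estimates to (0.374, 0.415) and go down.

>>> arm_command:
  series: [0.15,-0.45,0,0,0,0,-1,0,0,0,0,0,0,-1,0,0,1,0,0,0,-1,0,0,1.5,0,0,0,-1,0,0,1.5,0,0,0,-1,0,0,1.3,0,0,0,-1,0,0,0.5,0,0,0,-1,0,0,0,0,0,0,-1]

```text
time_s: 23.6
tool_pos: [0.3769, 0.4198, 0.1216]
orientation: [-0.003, 0.947, 0.32, 0.006]
ft_force: [-0.3, -0.6, -0.4]
opening: 0.0215
```

```bash
python3 -c "
from h import *
to([.3738,.4148,.094],37.5)"
```

```text
t 23.6 p [0.3769 0.4198 0.1216] yaw 37.31 z [ 0.009  0.009 -1.   ] open 0.0215 F [-0.3 -0.6 -0.4] q6 0.19
shift cm [-0.58  0.21  2.75] rot deg [-0.08 -0.7  -0.19]
```

>>> arm_command:
  series: [-0.5,0.2,0,0,-0.7,0,-1,0,0,0,0,0,0,-1,0,0,0,0,0,0,-1]

```text
time_s: 23.85
tool_pos: [0.374, 0.415, 0.1223]
orientation: [-0.001, 0.947, 0.32, -0.001]
ft_force: [0.3, -0.2, -0.2]
opening: 0.021
```

```bash
python3 -c "
from h import *
to([.3738,.4148,.094],37.5)"
```

```text
t 23.85 p [0.374  0.415  0.1223] yaw 37.33 z [-0.002  0.001 -1.   ] open 0.021 F [ 0.3 -0.2 -0.2] q6 0.18
shift cm [-0.03  0.01  2.83] rot deg [-0.09  0.04 -0.17]
```

>>> arm_command:
  series: [-0.05,0,0.7,0,0,0,-1,0,0,0.7,0,0,0,-1,0,0,0.6,0,0,0,-1,0,0,0,0,0,0,-1]

```text
time_s: 24.18
tool_pos: [0.3746, 0.4157, 0.1024]
orientation: [-0.002, 0.947, 0.32, 0.001]
ft_force: [-0.6, -0.4, -0.6]
opening: 0.0213
```

```bash
python3 -c "
from h import *
to([.3738,.4148,.094],37.5)"
```

```text
t 24.18 p [0.3746 0.4157 0.1024] yaw 37.32 z [ 0.001  0.004 -1.   ] open 0.0213 F [-0.6 -0.4 -0.6] q6 0.18
shift cm [-0.12  0.02  0.84] rot deg [-0.13 -0.19 -0.18]
```

>>> arm_command:
  series: [-0.1,0,0.4,-0.1,-0.2,0,-1,0,0,0.25,0,0,0,-1,0,0,0.1,0,0,0,-1,0,0,0,0,0,0,-1]

```text
time_s: 24.52
tool_pos: [0.3741, 0.4157, 0.0952]
orientation: [-0.0, 0.947, 0.32, 0.0]
ft_force: [-0.0, 0.5, -0.2]
opening: 0.0212
```

```bash
python3 -c "
from h import *
to([.3738,.4148,.094],37.5)"
```

```text
t 24.52 p [0.3741 0.4157 0.0952] yaw 37.32 z [-0.     0.001 -1.   ] open 0.0212 F [-0.   0.5 -0.2] q6 0.18
shift cm [-0.08  0.05  0.12] rot deg [-0.03 -0.01 -0.18]
```

>>> arm_command:
  series: [0,0,0.12,0,0,0,-1,0,0,0.05,0,0,0,-1,0,0,0,0,0,0,-1]

```text
time_s: 24.77
tool_pos: [0.3745, 0.4163, 0.0952]
orientation: [-0.001, 0.947, 0.32, 0.0]
ft_force: [-1.1, -0.2, -0.5]
opening: 0.0215
```

```bash
python3 -c "
from h import *
to([.3738,.4148,.094],37.5)"
```

```text
t 24.77 p [0.3745 0.4163 0.0952] yaw 37.32 z [ 0.001  0.002 -1.   ] open 0.0215 F [-1.1 -0.2 -0.5] q6 0.18
shift cm [-0.14  0.08  0.12] rot deg [-0.05 -0.08 -0.18]
```

>>> arm_command:
  series: [-0.1,0.05,0.2,0,0,0,-1,0,0,0.1,0,0,0,-1]

```text
time_s: 24.93
tool_pos: [0.375, 0.4169, 0.095]
orientation: [-0.002, 0.947, 0.32, 0.002]
ft_force: [-5.1, -4.4, 14.3]
opening: 0.0212
```

```bash
python3 -c "
from h import *
to([.3738,.4148,.094],37.5)"
```

```text
t 24.93 p [0.375  0.4169 0.095 ] yaw 37.31 z [ 0.003  0.005 -1.   ] open 0.0212 F [-5.1 -4.4 14.3] q6 0.18
shift cm [-0.22  0.1   0.09] rot deg [-0.12 -0.28 -0.19]
```

Contact came at z 0.095, against 0.094 expected for the cup floor and 0.114 for the rim, so the vial stands on the floor. I relieve the load, then let go to a partial opening first.

>>> arm_command:
  series: [0,0,-0.05,0,0,0,-1,0,0,0,0,0,0,-1,0,0,0,0,0,0,-0.3,0,0,0,0,0,0,0,0,0,0,0,0,0,0.3,0,0,0,0,0,0,0.3]

```text
time_s: 25.43
tool_pos: [0.375, 0.417, 0.0949]
orientation: [-0.002, 0.947, 0.32, 0.002]
ft_force: [0.0, 0.8, -0.2]
opening: 0.0553
```

```bash
python3 -c "
from h import *
to([.3738,.4148,.2],37.5)"
```

```text
t 25.43 p [0.375  0.417  0.0949] yaw 37.32 z [ 0.003  0.005 -1.   ] open 0.0553 F [ 0.   0.8 -0.2] q6 0.18
shift cm [ -0.18   0.08 -10.51] rot deg [-0.12 -0.3  -0.18]
```

>>> arm_command:
  series: [0,0,-1,0,0,0,0.3,0,0,-1.5,0,0,0,0.3,0,0,-2.5,0,0,0,0.3,0,0,-3,0,0,0,0.3,0,0,-3,0,0,0,0.3,0,0,-2,0,0,0,0.3,0,0,0,0,0,0,0.3]

```text
time_s: 26.02
tool_pos: [0.3732, 0.4142, 0.2309]
orientation: [0.0, 0.947, 0.32, -0.001]
ft_force: [-0.1, 0.1, -0.2]
opening: 0.0556
```

```bash
python3 -c "
from h import *
np.set_printoptions(precision=4,suppress=True)
info()
w,s=save('wrist','w7.png');t,_=save('top','top4.png');c,_=save('scene','scene4.png')
print(proj(w,s,[[.374,.415,.126],[.374,.415,.068]]))
f=lambda i,sz:cv2.resize(i,sz,interpolation=cv2.INTER_CUBIC)
o=np.zeros((600,800,3),np.uint8)
o[:300,:400]=f(w['frame'][80:320,160:480,::-1],(400,300));o[:300,400:]=f(c['frame'][110:350,190:510,::-1],(400,300))
o[300:,:400]=f(t['frame'][130:310,230:470,::-1],(400,300));o[300:,400:]=f(t['frame'][100:205,265:405,::-1],(400,300))
cv2.imwrite('pics/final.png',o)"
```

```text
t 26.02 p [0.3732 0.4142 0.2309] yaw 37.32 z [-0.002 -0.001 -1.   ] open 0.0556 F [-0.1  0.1 -0.2] q6 0.18
[[320.6143 200.6859]
 [320.574  184.8205]]
```

View pics/final.png

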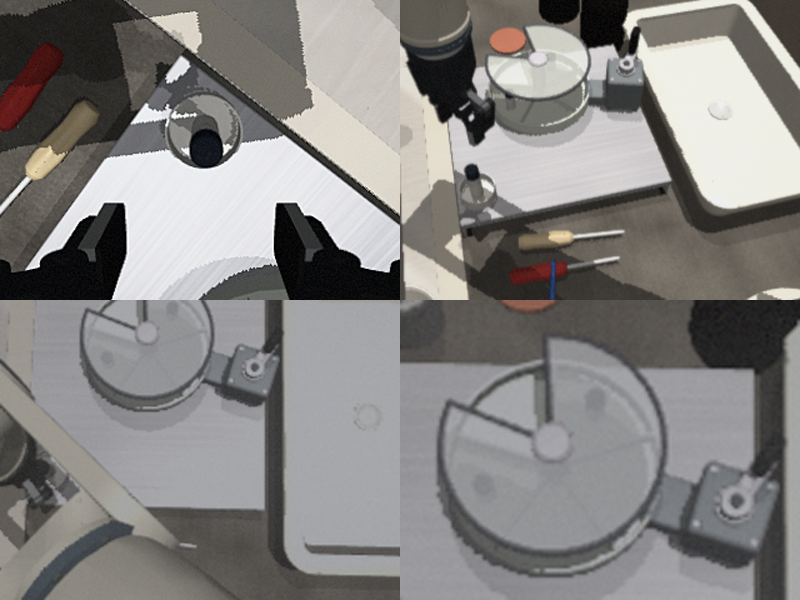

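The vial stands upright inside the cup, with its cap at crop (206,147) and the rim centred at (203,128). In the bottom-right crop the opening's rim ends are at (447,403) and (546,338). A numeric check of the cover angle follows, then I hand in.

```bash
python3 -c "
from h import *
c,s=load('top4.png');f=lambda x,y:(265+(x-400)/2.857,100+(y-300)/2.857)
h=onz(c,s,f(552,442),.149)[0];ax=onz(c,s,f(738,501),.143)[0];b=lambda p:np.degrees(np.arctan2(p[1],p[0]))
ang=b(ax-h);print(ang,np.linalg.norm((ax-h)[:2]))
A=[(b(onz(c,s,f(*p),.144)[0]-h)-ang)%360 for p in((447,403),(546,340))];print(A,sum(A)/2)
print('grip',(b(onz(c,s,f(765,460),.191)[0]-ax)-ang)%360)"
```

```text
-106.28109738212787 0.16084216478444655
[np.float64(175.8105481283003), np.float64(111.09177198170235)] 143.4511600550013
grip 72.54899523602205
```

```bash
python3 -c "
from h import *
print(arm.hand_in())"
```

```text
the job is handed in; nothing more can be done
None
```

The job is done and handed in at about 26 s of the 72 s allowed; the hand-in call gave no verdict.

- **Crank and cover:** I turned the crank about 1.3 turns anticlockwise in three grasps. In the last top picture the middle of the opening is at about 143.5°, and the compartment is at +144°. The grip measures about 72.5°, where 72° would be exact.
- **Vial:** I lifted the tall vial straight up through the opening and set it down in the cup. Contact came 1 mm above the height expected for the cup floor. I then let go and withdrew. The last wrist and scene pictures show it upright in the cup with the gripper clear.
- **Left alone:** The short vials, cup and drivers look unmoved in those pictures; I did not measure their positions again.
- **Disagreement:** The cameras differed by several millimetres on where the cup stood, so I used a middle value. The vial stands a few millimetres off the cup's centre.

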